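# Reset the grinder: burrs to zero, four clicks back, two doses, switch on

### The arm

A 6-joint arm with a two-finger parallel gripper is mounted at the origin on the work surface. World frame = base frame: x ahead of the robot, y to its left, z up, the work surface at z = 0. Lengths are in m, angles in degrees, forces in N, time in s.
With the tool pointing down it reaches from about 0.25 to 0.725 m from the base axis. Payload 4 kg.
Tool frame: the origin (TCP) lies between the finger pads; the fingertips stand 19 mm ahead of it and the grasp point (between the pads) is the TCP (arm.nose_length is the distance from the TCP to the fingertips, in m); z points along the fingers, y is the direction in which the jaws open and shut (so a half turn about z gives the same grasp; the last joint's range is limited). The gripper opens to 85 mm and grips with 20 to 120 N. Pads are 22 mm wide; open, the fingers measure 114 mm over their backs; the gripper's body (76 mm by 85 mm) begins 54 mm behind the grasp point. The pads swing forward as they close: fully open they stand 13 mm farther back than shut.
Start: joints at [-74.828, 13.785, 0.286, 76.501, 0, 90], TCP at [0.131, -0.483, 0.25] pointing down, gripper open.
Joint ranges: [-155.79, 155.79], [-60.16, 107.12], [-62.33, 73.08], [-114, 123.19], [-81.49, 82.49], [-180, 180]. Speed limits (degrees/s): [159.86, 159.86, 180, 180, 180, 180].

### API

Orientations are given as [roll, pitch, yaw] about the fixed x, y, z axes, in that order (R = Rz(yaw) Ry(pitch) Rx(roll)).
In Python, from plant import arm gives the robot as it stands.
- The arm moves only by the tool carry_out, never from a script. Its argument "steps" is a list of rows, each an object with "slide": the shift along the world's x, y, z in m, a list of three; "angular": the turn, a rotation vector about the world's x, y, z in degrees, a list of three; "claw": the finger opening in m, from 0 to 0.0854. In form: [{"slide": [tx, ty, tz], "angular": [wx, wy, wz], "claw": claw}, ...]. A call has 1 to 12 rows; each row shifts and turns the commanded pose from where the row before left it; what a row does not reach is not made up. A row lasts 1/8 s, in which the tool goes at most 62.5 mm and 10.7 degrees, less where a joint would pass 70% of its speed; a pose out of reach is approached as far as the arm can. A call is refused whole if a number of a shift passes 0.0625 or a number of a turn 10.7, either way. A call with a gripper value outside its range is refused whole. The fingers move at their own pace and stop on an object; the grip force is fixed at half the most. Time passes only in rows, so rows that do not move let the fingers close. It gives the time, the measured TCP pose, the force and the opening at its end, in the units of the state.
- arm.state(): the state, without advancing time (a new reading comes with each control period).
- arm.read_camera(name): name is "scene" or "top" or "wrist"; returns (picture, depth): 480x640x3 uint8, blue, green, red; 480x640 float32, m along the optical axis (not along the pixel's ray), 0 where there is no reading.
- arm.get_calibration(name): a dict with "fx", "fy", "cx", "cy" (pixels), "R" (3x3) and "t" (3): a world point X has camera coordinates R X + t; the wrist camera has in their place "tool_from_camera" (4x4, takes a point from camera to tool coordinates, whose origin is the TCP and whose axes are the flange's). Camera axes: x right, y down, z forward; pixel columns grow to the right and rows downward; lengths in m; the calibration is good to about 2 mm. A picture is of the moment at which its call begins: read the wrist's pose just before it. get_calibration takes no time and is no camera call.
- arm.close_job(): hands the job in, once; it reports no verdict.
The state is a dict: "clock": time; "qpos": joint angles; "joint_velocities": joint speeds; "joint_efforts": joint torques, N m; "tcp_pos": TCP position; "ee_rot": TCP orientation; "ft_force": force on the tool from outside, world axes, zero at the start; "torque": the same for the moment, N m; "finger_gap": finger opening in m.
Only numpy, scipy, OpenCV 4.12 (cv2) and the standard library are available. Lean on these libraries where they do the work, as an engineer would, in place of code of your own. Each camera call takes 0.05 s, during which the arm holds its last target.

### The job

Get the grinder ready and start it: turn the dial on its deck clockwise to its stop, then back it off exactly four clicks and let go; after that push the dose lever two notches away from its rest end, one notch at a time with a short pause in each, and last flip the toggle on the switch box over to its other side. Leave the steel cup under the spout and the other things on the counter where they stand.

Things in the scene. Friction and masses are not known exactly. Their poses are not given: they have to be found in the camera images.
- mill: Grey grinder, a fixed case 160 mm (x) by 340 mm (y) with a flat deck 120 mm above the counter. Origin: under the centre of the case, at counter height; x points away from its front (the side with the spout, which faces the robot, turned by up to 0.3 rad), y to its left, z up. On the deck: dial in the middle, steel funnel (to 48 mm radius, 55 mm tall) centred at y +112 mm, dose lever at y -110 mm. The spout juts 53 mm out of the front, 82 to 115 mm high.
- dial (a joint): Dial angle in rad about a vertical axis. 0 = the stop, fully clockwise seen from above; grows anticlockwise up to 3.6. It clicks (a sprung detent, up to about 0.08 N m) every 0.349 rad (20 degrees), into rests at 0, 0.349, 0.698, 1.047, 1.396 and so on; let go, it falls into the nearest rest. Starts one to three clicks from the stop. Four clicks from the stop is 1.396. The collar has a stud for every click, the bigger stud marks the stop.
- dial_grip (a point): Middle of the dial's bar grip, on the dial's axis, 156 mm above the counter. The black bar is 50 mm long along this frame's x, 13 mm thick along y and 26 mm tall (143 to 169 mm above the counter), standing on a 28 mm radius disc. The frame turns with the dial; its +x is the nose with the white line and steel pin. At the stop x points along the grinder's x (at the bigger stud).
- dose_lever (a joint): Dose lever angle in rad about a level axis (the grinder's y). 0 = rest end, leaning 35 degrees towards the grinder's front (-x); grows as the top swings to the grinder's +x, up to 1.396. It clicks every 0.349 rad (20 degrees; about 1 to 2 N at the tip): pushed beyond the halfway point between notches it falls by itself into the next one. First notch 0.349, second notch 0.698 (leaning 5 degrees beyond upright). Starts at the rest end.
- dose_lever_tip (a point): Centre of the black cross-roller at the lever's top: radius 9 mm, 22 mm long along y, 62 mm from the hinge. Moves with the lever; stem below it 7 by 12 mm.
- dose_lever_hinge (a point): Point on the lever's hinge axis, fixed to the grinder, 123 mm above the counter, between two round steel cheeks that rise 25 mm above it. Axes as the grinder's.
- switch_box: Fixed white toggle switch box, 85 mm square, on a 110 mm square wooden block 50 mm tall; its face looks up, 98 mm above the counter. Origin: under the centre of the block, at counter height; x points away from the robot (turned up to 0.4 rad), z up.
- toggle (a joint): Toggle angle in rad about the box's y axis, 96 mm above the counter. 0 = off, leaning 20 degrees towards the box's -x; snaps over beyond 0.35 to its other stop at 0.70 = on, leaning 20 degrees to +x. Takes about 1 to 2 N at the tip. Starts off.
- toggle_tip (a point): Top end of the toggle, 40 mm from its pivot; the head is 15 mm across and 12 mm long, the stem 10 mm across. Moves with the toggle.
- cup: Loose steel cup, rim radius 34 mm, 70 mm tall, under the spout. Origin: centre of its underside. Leave it.
- tumbler: Loose plastic tumbler, rim radius 36 mm, 110 mm tall, behind the grinder. Origin: centre of its underside. Leave it.
- jar: Loose glass jar, radius 36 mm, 100 mm tall, behind the grinder. Origin: centre of its underside. Leave it.
- spoon: Loose steel spoon lying on the counter near the switch box. Leave it.
- matchbox: Loose cardboard matchbox, 54 by 36 by 16 mm, on the counter to the left of the grinder. Origin: centre of its underside. Leave it.
Not all that is in view belongs to the job. Leave any blue look-alike of the switch_box alone. There is more than one size of the tumbler; the job needs the larger.

How it is judged (in metres and radians):
On the way, in this order (a step that is already met when the one before it is completed fails the run):
1. the dial is turned clockwise to its stop (value of joint dial below 0.09 rad), for 0.1 s.
2. the dial is backed off four clicks and let go (value of joint dial between 1.276 and 1.516 rad and contact force between the fingers and mill below 0.1 N), for 0.2 s.
3. the dose lever rests in its first notch (value of joint dose_lever between 0.23 and 0.47 rad), for 0.2 s.
4. the dose lever rests in its second notch (value of joint dose_lever between 0.578 and 0.818 rad), for 0.2 s.
5. the toggle is flipped on (value of joint toggle above 0.6 rad), for 0.1 s.
At the end, for the whole second after the job is handed in: Dial four clicks from its stop (1.396 rad, within 0.12), dose lever in its second notch (0.698 rad, within 0.12), toggle on (above 0.6 rad); cup (within 20 mm), tumbler, jar, spoon and matchbox (within 30 mm) where they stood, vessels upright (all of step 4 and value of joint dial between 1.276 and 1.516 rad and value of joint toggle above 0.6 rad and distance of cup from where it was at the start of the episode below 0.02 m and distance of each of tumbler, jar, spoon, matchbox from where it was at the start of the episode below 0.03 m and angle between each of cup, tumbler, jar's own z axis and vertical below 0.2 rad); the robot touches nothing.
It also fails if it takes over 64 s, if anything falls off the work surface, if the arm or the gripper's body presses on something with over 40 N, if the wrist force passes 120 N, or if a joint passes its speed limit or range.

## Working session

There is one attempt and no reset: what is moved stays moved. The work goes in short steps, Python scripts to look and compute and a tool call to move; the robot and the scene stay as the last step left them, time stands still between calls to the robot, and variables do not carry over. Pictures are saved under pics/ and viewed, and the job is handed in when it is done.

Besides the shell and the picture viewer there is one more tool, called after ">>>" as name([rows], argument=value, ...), one row to a line, values as JSON. carry_out: Moves the arm, as the interface text tells. Its arguments: {"type":"object","properties":{"steps":{"type":"array"}},"required":["steps"]}

```bash
ls; mkdir -p pics
python3 - <<'E'
from plant import arm
import cv2,numpy as np
print(arm.state())
for n in ("scene","top"):
    im,d=arm.read_camera(n); cv2.imwrite(f"pics/{n}0.png",im); np.save(f"{n}0.npy",d)
    c=arm.get_calibration(n); print(n,c)
E
```

```text
pics
{'clock': 0.0, 'qpos': array([-7.48288572e+01,  1.38324385e+01,  2.13532146e-01,  7.65002084e+01,
        7.02887458e-04,  8.99995120e+01]), 'joint_velocities': array([-0.0724941 , -0.11858739,  0.00834952, -0.04266784,  0.12928002,
        0.00838882]), 'joint_efforts': array([ 3.70478920e-04, -3.72313356e+01,  2.52409101e+01,  1.70058408e-02,
        1.49103976e-04,  4.86551045e-06]), 'tcp_pos': array([ 0.13070213, -0.48200978,  0.2494096 ]), 'ee_rot': array([-1.79880885e+02, -7.03900480e-04,  1.51716293e+01]), 'ft_force': array([-0.02713626,  0.49411959, -0.60190794]), 'torque': array([-0.00183472,  0.04796454, -0.03006388]), 'finger_gap': 0.08566418731665455}
scene {'fx': 606.4316463400752, 'fy': 606.4316463400752, 'cx': 319.94051118670035, 'cy': 244.27948046976715, 'R': array([[-0.81632491,  0.57751472, -0.00950741],
       [ 0.35758241,  0.49238399, -0.79353186],
       [-0.45359504, -0.65117951, -0.60845443]]), 't': array([ 0.43427302, -0.09171573,  1.88925139])}
top {'fx': 509.81252806921344, 'fy': 509.81252806921344, 'cx': 320.0067419242456, 'cy': 246.22623347321448, 'R': array([[ 2.12015186e-04, -9.99999839e-01,  5.25729153e-04],
       [-9.72567520e-01, -3.28494532e-04, -2.32620531e-01],
       [ 2.32620667e-01, -4.61988013e-04, -9.72567433e-01]]), 't': array([0.02494826, 0.56764708, 1.41417413])}
```

View pics/scene0.png

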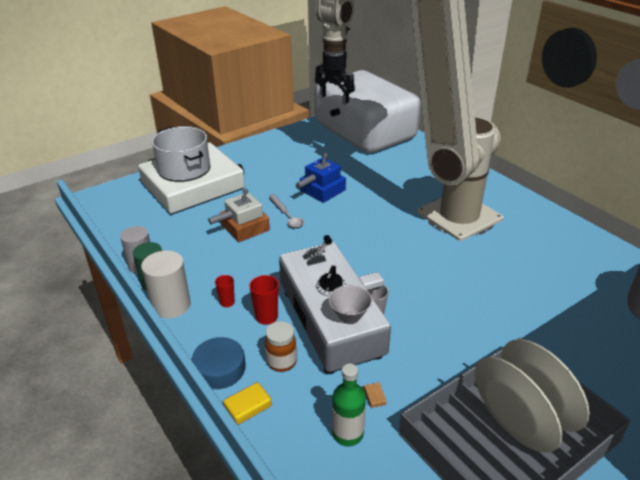

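View pics/top0.png

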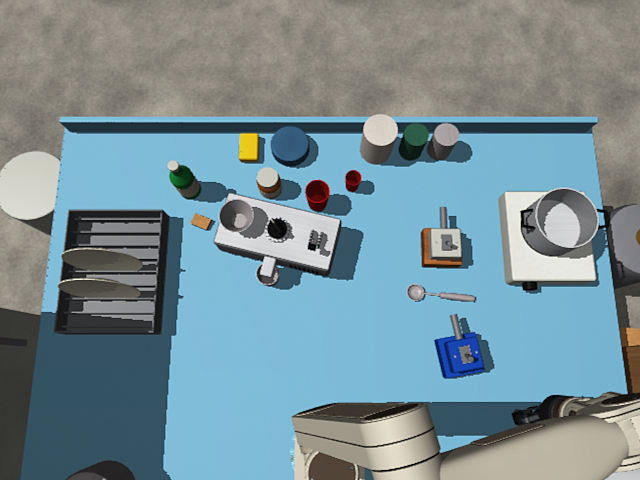

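Top view: the mill is around (277,232), with the dial at (278,229), lever at (316,240) and funnel at (237,215). The white box on its wooden block is at (442,245). The blue look-alike at (461,355) is to be left alone. I'll measure from depth next and take enlarged crops.

```bash
cat > h.py <<'E'
import numpy as np,cv2
from plant import arm
def cloud(d,c):
    v,u=np.mgrid[:480,:640]
    P=np.stack([(u-c['cx'])/c['fx']*d,(v-c['cy'])/c['fy']*d,d],-1)
    return (P-c['t'])@c['R']
def proj(X,c):
    p=np.asarray(X)@c['R'].T+c['t']; return np.stack([p[...,0]/p[...,2]*c['fx']+c['cx'],p[...,1]/p[...,2]*c['fy']+c['cy']],-1)
def crop(im,x0,y0,x1,y1,s,name):
    cv2.imwrite(name,cv2.resize(im[y0:y1,x0:x1],None,fx=s,fy=s,interpolation=cv2.INTER_CUBIC))
E
python3 - <<'E'
from h import *
im=cv2.imread('pics/top0.png');d=np.load('top0.npy');c=arm.get_calibration('top');W=cloud(d,c)
crop(im,205,185,365,295,5,'pics/millc.png');crop(im,410,195,490,275,7,'pics/boxc.png')
v,u=np.mgrid[:480,:640]
def rect(u0,u1,v0,v1,z0,z1):
    m=(u>u0)&(u<u1)&(v>v0)&(v<v1)&(W[...,2]>z0)&(W[...,2]<z1)
    p=W[m]; r=cv2.minAreaRect((p[:,:2]*1000).astype(np.float32)); print(m.sum(),np.median(p[:,2]),r)
rect(205,350,190,290,.112,.128)
rect(415,470,215,275,.09,.104)
rect(415,470,215,275,.04,.056)
for n,p in dict(table=(380,320)).items(): print(n,W[p[1],p[0]])
# high things on deck
for nm,(a,b,e,f) in dict(dial=(262,292,215,245),lever=(300,330,225,258),tog=(430,462,228,258)).items():
    print(nm)
    print(np.round(W[e:f:2,a:b:2,2]*1000).astype(int))
E
```

```text
5147 0.12078648136958889 ((594.7723999023438, 144.56863403320312), (246.49803161621094, 359.9620361328125), 1.706180214881897)
784 0.09637565936533901 ((571.3088989257812, -335.506591796875), (85.97869110107422, 83.8050537109375), 89.73926544189453)
386 0.050311740163365384 ((571.9974365234375, -335.7897644042969), (111.40308380126953, 112.2689437866211), 88.6385498046875)
table [ 0.36043121 -0.15080518  0.00400751]
dial
[[127 121 126 119 124 116 117 122 114 118 123 121 123 127 118]
 [121 123 123 123 119 123 122 123 122 122 125 125 125 121 127]
 [115 125 123 122 119 172 133 143 142 145 130 127 114 124 122]
 [117 122 120 124 164 170 170 143 147 146 145 128 134 120 118]
 [117 123 123 133 145 166 171 171 141 143 144 142 126 136 121]
 [124 123 128 146 145 152 169 174 164 144 146 149 139 126 118]
 [123 116 130 145 144 140 163 168 165 169 141 144 141 133 123]
 [120 121 131 141 148 143 141 164 171 167 144 138 147 133 126]
 [119 125 129 143 145 148 144 142 168 169 171 142 142 131 130]
 [123 122 134 128 145 142 145 143 150 165 159 147 136 127 123]
 [121 120 133 127 143 146 144 146 144 155 147
[... 1658 characters left out ...]
  97 102  90 102  94  99  96]
 [ 80  98  99  99  96  97  98 102  97  95 104 101  97  95 103  97]
 [ 79  94  99 100  96  97  93  97 105  97  96  95  97  92  91  99]
 [ 77  94  99  96  95  96 100  96 109 136 137 140  97 100  99  98]
 [ 74  95  99  99  99 101 101  98 100 137 135 129  94  95  96  97]
 [ 72  94  93  96  95 100 100 100 101  98 129  99  97  96  91  98]
 [ 67  91  95  95  98  97 100  98  99  93 101  98  93  96  98  95]
 [ 69  92  97  99  96  97 100  96 100  92  93  94  95  96  97 102]
 [ 74  91  99  97  95  97 100 100  96  89  95  87  99 100  96  97]
 [ 67  91  96  94  93  99  96  94  95  98  97  95  99  96  97  96]
 [ 67  91  90  95  94  98  90  92  97  93  98  95  96  99 100  89]]
```

Run:
```python
from h import *
im=cv2.imread('pics/scene0.png')
crop(im,270,225,400,370,4,'pics/sm.png');crop(im,195,180,305,245,7,'pics/sb.png')
```

```text
(no output)
```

View pics/millc.png

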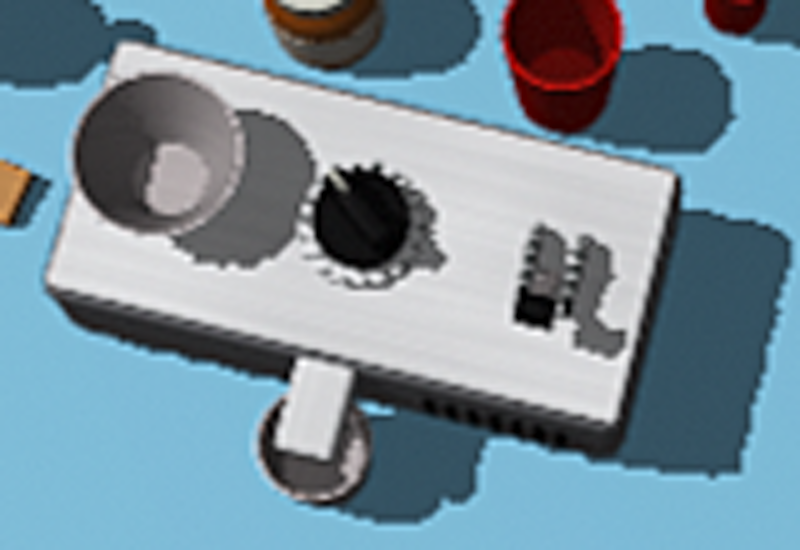

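View pics/boxc.png

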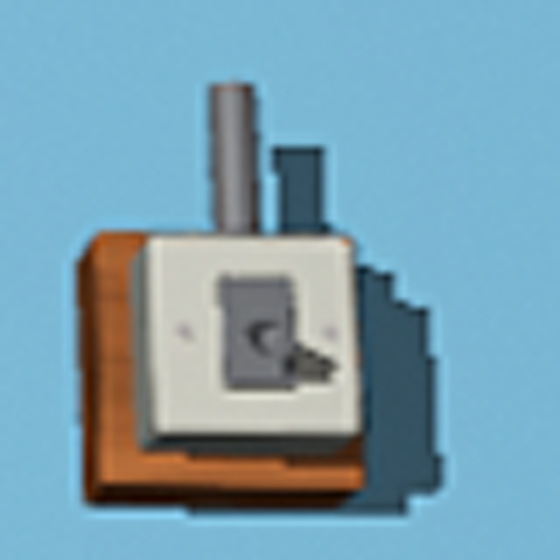

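View pics/sm.png

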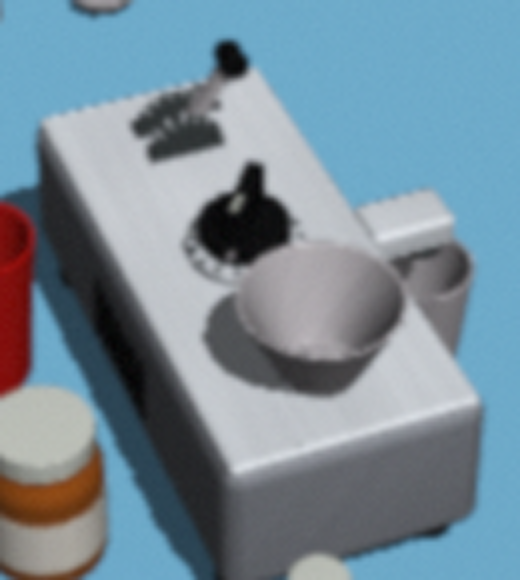

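View pics/sb.png

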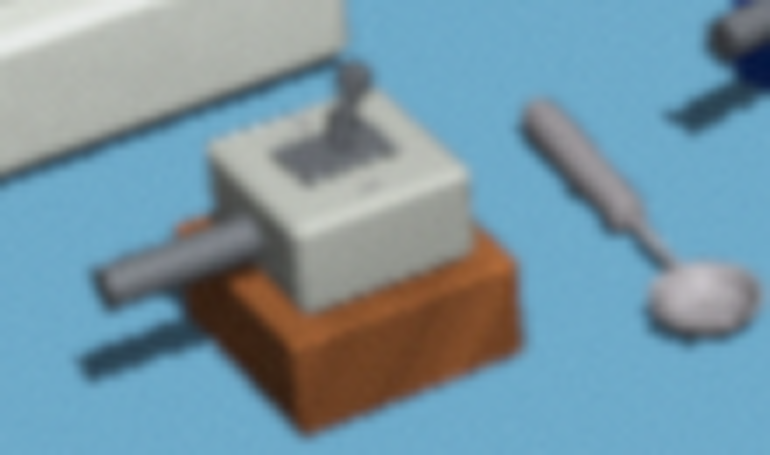

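Run:
```python
from h import *
d=np.load('top0.npy');c=arm.get_calibration('top');W=cloud(d,c)
v,u=np.mgrid[:480,:640]
# image-based deck outline: z>0.105
m=((u>205)&(u<350)&(v>190)&(v<290)&(W[...,2]>.107)&(W[...,2]<.14)).astype(np.uint8)
m=cv2.morphologyEx(m,cv2.MORPH_CLOSE,np.ones((9,9)))
m=cv2.morphologyEx(m,cv2.MORPH_OPEN,cv2.getStructuringElement(cv2.MORPH_ELLIPSE,(21,21)))
vs,us=np.nonzero(m)
# ray-intersect with z=0.12
def ray(uv,z):
    uv=np.atleast_2d(uv).astype(float)
    D=np.stack([(uv[:,0]-c['cx'])/c['fx'],(uv[:,1]-c['cy'])/c['fy'],np.ones(len(uv))],-1)@c['R']
    C=-c['R'].T@c['t']; return C+D*((z-C[2])/D[:,2])[:,None]
P=ray(np.stack([us,vs],-1),.12)
r=cv2.minAreaRect((P[:,:2]*1000).astype(np.float32));print(r)
print('deck z',np.median(W[230:240,250:262,2]),np.median(W[230:250,335:338,2]), 'table',np.median(W[300:330,250:380,2]))
# dial bar
mm=(u>258)&(u<296)&(v>212)&(v<248)&(W[...,2]>.158)
p=W[mm][:,:2];ce=p.mean(0);w,V=np.linalg.eigh(np.cov((p-ce).T));a=V[:,1];print('bar',mm.sum(),ce,np.degrees(np.arctan2(a[1],a[0])),2*np.sqrt(3*w))
mm=(u>258)&(u<296)&(v>212)&(v<248)&(W[...,2]>.138)
r=cv2.minEnclosingCircle((W[mm][:,:2]*1000).astype(np.float32));print('disc',r)
mm=(u>300)&(u<335)&(v>225)&(v<258)&(W[...,2]>.168);print('tip',mm.sum(),W[mm].mean(0),W[mm].min(0),W[mm].max(0))
mm=(u>300)&(u<335)&(v>225)&(v<258)&(W[...,2]>.135)&(W[...,2]<.158);print('cheeks',W[mm].mean(0))
mm=(u>430)&(u<470)&(v>228)&(v<258)&(W[...,2]>.115);print('tog',mm.sum(),W[mm].mean(0),W[mm].min(0),W[mm].max(0))
for rr in [(205,270,185,240,.16)]:
    mm=(u>205)&(u<262)&(v>185)&(v<240)&(W[...,2]>.165);print('funnel',cv2.minEnclosingCircle((W[mm][:,:2]*1000).astype(np.float32)))
# same in scene cam
d=np.load('scene0.npy');c=arm.get_calibration('scene');S=cloud(d,c)
def box(lo,hi):
    k=np.all((S>lo)&(S<hi),-1);return S[k]
p=box([.55,.10,.158],[.63,.18,.18]);print('scene bar',len(p),p.mean(0) if len(p) else 0)
p=box([.50,-.02,.165],[.60,.08,.2]);print('scene tip',len(p),p.mean(0),p.min(0),p.max(0))
p=box([.50,-.40,.118],[.60,-.30,.15]);print('scene tog',len(p),p.mean(0),p.min(0),p.max(0))
p=box([.45,-.45,.09],[.65,-.25,.105]);print('scene boxtop',cv2.minAreaRect((p[:,:2]*1000).astype(np.float32)),np.median(p[:,2]))
```

```text
((592.9072265625, 144.5157470703125), (336.76580810546875, 167.92823791503906), 76.060302734375)
deck z 0.12113333976145935 0.11681319302823899 table 0.0011720363692388604
bar 92 [0.5990528  0.14394171] -141.19063102658671 [0.01345962 0.05067718]
disc ((600.455078125, 144.33226013183594), 28.189268112182617)
tip 58 [0.5279772  0.04599962 0.22632037] [0.22310369 0.02578806 0.16984618] [0.55079489 0.05740963 1.50741295]
cheeks [0.57178872 0.03778987 0.14593886]
tog 30 [ 0.51531415 -0.28648963  0.31711436] [ 0.22310369 -0.34213583  0.12178691] [0.56777757 0.02578806 1.50741295]
funnel ((445.4458312988281, 153.4609375), 256.39117431640625)
scene bar 97 [0.60651008 0.14971084 0.16554234]
scene tip 67 [0.54518866 0.05073486 0.17582413] [0.5355004  0.03629498 0.16507907] [0.55439353 0.06023445 0.18488134]
scene tog 29 [ 0.5659592  -0.33106552  0.12823409] [ 0.55400356 -0.34215737  0.12176018] [ 0.5733925  -0.32268581  0.13706759]
scene boxtop ((577.7218017578125, -332.6501770019531), (91.03695678710938, 85.65901184082031), 87.89044189453125) 0.09468220850503596
```

The crops show the white box with its grey toggle leaning towards the robot (boxc 315,365), on a wooden block, which fits the description. The other box is blue. The mill fits at about (0.597, 0.144) with yaw about −14°. I'll move above it and check the dial angle with the wrist camera.

>>> carry_out([
  {"slide": [0.039,0.052,0.01],"angular": [0,0,0],"claw": 0.04},
  {"slide": [0.039,0.052,0.01],"angular": [0,0,0],"claw": 0.04},
  {"slide": [0.039,0.052,0.01],"angular": [0,0,0],"claw": 0.04},
  {"slide": [0.039,0.052,0.01],"angular": [0,0,0],"claw": 0.04},
  {"slide": [0.039,0.052,0.01],"angular": [0,0,0],"claw": 0.04},
  {"slide": [0.039,0.052,0.01],"angular": [0,0,0],"claw": 0.04},
  {"slide": [0.039,0.052,0.01],"angular": [0,0,0],"claw": 0.04},
  {"slide": [0.039,0.052,0.01],"angular": [0,0,0],"claw": 0.04},
  {"slide": [0.039,0.052,0.01],"angular": [0,0,0],"claw": 0.04},
  {"slide": [0.039,0.052,0.01],"angular": [0,0,0],"claw": 0.04},
  {"slide": [0.039,0.052,0.01],"angular": [0,0,0],"claw": 0.04},
  {"slide": [0.038,0.052,0.01],"angular": [0,0,0],"claw": 0.04},
])

```text
clock: 1.6
tcp_pos: [0.5758, 0.1127, 0.3643]
ee_rot: [180.0, 0.0, 15.2]
ft_force: [0.9, -0.4, 1.0]
finger_gap: 0.04
```

>>> carry_out([
  {"slide": [0,0,0],"angular": [0,0,0],"claw": 0.04},
  {"slide": [0,0,0],"angular": [0,0,0],"claw": 0.04},
])

```text
clock: 1.85
tcp_pos: [0.5746, 0.1109, 0.3633]
ee_rot: [180.0, 0.1, 15.2]
ft_force: [-0.6, -0.3, -0.2]
finger_gap: 0.0398
```

Run:
```python
from h import *
s=arm.state();print(s)
im,d=arm.read_camera('wrist');cv2.imwrite('pics/w1.png',im);np.save('w1.npy',d)
print(arm.get_calibration('wrist'))
```

```text
{'clock': 1.85, 'qpos': array([ 1.09348651e+01,  2.37834254e+01,  3.09970881e+01,  9.73591015e+01,
       -1.96618593e-02,  1.75726364e+02]), 'joint_velocities': array([-1.42560414, -2.19938584, -1.14371072, -0.01299389, -0.01348474,
        0.02763875]), 'joint_efforts': array([ 8.48614834e-01, -4.46743476e+01,  2.57459360e+01, -9.09061055e-02,
        4.60018194e-02,  1.41042208e-03]), 'tcp_pos': array([0.57464823, 0.11092306, 0.36329313]), 'ee_rot': array([1.79991231e+02, 1.46499685e-01, 1.52085146e+01]), 'ft_force': array([-0.55518458, -0.29205397, -0.20860951]), 'torque': array([-0.11061558, -0.00798396,  0.00838575]), 'finger_gap': 0.03983815109778218}
{'fx': 364.9909376997373, 'fy': 364.9909376997373, 'cx': 313.98646204762724, 'cy': 237.32708143045872, 'tool_from_camera': array([[ 4.39699866e-05, -9.46735171e-01, -3.22013219e-01,
         8.21830737e-02],
       [ 9.99999962e-01,  1.29621808e-04, -2.44547537e-04,
        -2.20684630e-03],
       [ 2.73261690e-04, -3.22013196e-01,  9.46735141e-01,
        -1.21797063e-01],
       [ 0.00000000e+00,  0.00000000e+00,  0.00000000e+00,
         1.00000000e+00]])}
```

View pics/w1.png

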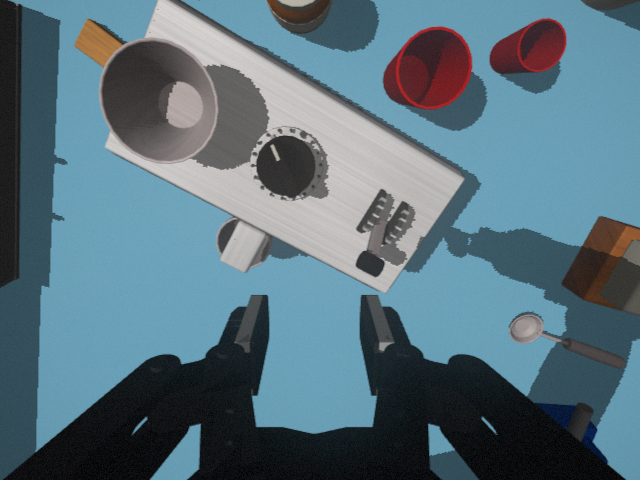

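The wrist view shows the white line at about (275,152), with the dial centre near (286,165), the lever roller at (370,263) and the toggle box at the right edge. J6 is near its limit, so I'll use the grasp turned by half a turn. First I'll take precise measurements.

```bash
cat >> h.py <<'E'
from scipy.spatial.transform import Rotation as Ro
def wcal(s):
    k=arm.get_calibration('wrist');T=np.eye(4);T[:3,:3]=Ro.from_euler('xyz',s['ee_rot'],degrees=True).as_matrix();T[:3,3]=s['tcp_pos']
    M=np.linalg.inv(T@k['tool_from_camera']);k['R']=M[:3,:3];k['t']=M[:3,3];return k
def ray(uv,z,c):
    uv=np.atleast_2d(uv).astype(float)
    D=np.stack([(uv[:,0]-c['cx'])/c['fx'],(uv[:,1]-c['cy'])/c['fy'],np.ones(len(uv))],-1)@c['R']
    C=-c['R'].T@c['t']; return C+D*((z-C[2])/D[:,2])[:,None]
E
python3 - <<'E'
from h import *
import pickle
s=arm.state();c=wcal(s);pickle.dump(c,open('w1.pkl','wb'))
im=cv2.imread('pics/w1.png')
crop(im,235,110,345,215,7,'pics/w1d.png')
d=np.load('w1.npy');W=cloud(d,c)
print('deck',np.median(W[185:205,330:350,2]),'tab',np.median(W[280:300,150:200,2]))
m=((W[...,2]>.108)&(W[...,2]<.14)&(d>0)).astype(np.uint8)
v,u=np.mgrid[:480,:640];m[(v>300)|(u<100)|(u>475)]=0
m=cv2.morphologyEx(m,cv2.MORPH_CLOSE,np.ones((15,15)))
m=cv2.morphologyEx(m,cv2.MORPH_OPEN,cv2.getStructuringElement(cv2.MORPH_ELLIPSE,(61,61)))
vs,us=np.nonzero(m);P=ray(np.stack([us,vs],-1),.12,c)
print(cv2.minAreaRect((P[:,:2]*1000).astype(np.float32)))
# deck corners & edges by eye
E=ray([[158,0],[467,175],[388,292],[107,146]],.12,c);print(E[:,:2]);
for a,b in((0,1),(3,2),(1,2)): 
    q=E[b]-E[a];print(np.degrees(np.arctan2(q[1],q[0])),np.linalg.norm(q))
k=np.all((W>[.53,.10,.158])&(W<[.66,.2,.18]),-1)&(u>240)&(u<330)
p=W[k][:,:2];ce=p.mean(0);w,V=np.linalg.eigh(np.cov((p-ce).T));a=V[:,1];print('bar',k.sum(),ce,np.degrees(np.arctan2(a[1],a[0])),2*np.sqrt(3*w))
k=np.all((W>[.50,-.02,.166])&(W<[.60,.08,.2]),-1);print('tip',k.sum(),W[k].mean(0),W[k].min(0),W[k].max(0))
k=np.all((W>[.50,.0,.138])&(W<[.62,.08,.156]),-1);print('cheek',W[k].mean(0))
g=cv2.cvtColor(im,cv2.COLOR_BGR2GRAY)
k=(g<45)&(u>245)&(u<325)&(v>128)&(v<202)
print('dark disc',ray(np.array(cv2.minEnclosingCircle(np.stack([u[k],v[k]],-1).astype(np.float32))[0]),.15,c))
E
```

```text
deck 0.11897599231955822 tab -0.0011527511031606328
((599.7222900390625, 139.76754760742188), (311.2065124511719, 152.667236328125), 75.9086685180664)
[[ 0.7070504   0.28846962]
 [ 0.63622335 -0.02926359]
 [ 0.49196824  0.00470671]
 [ 0.5707515   0.32075558]]
-102.56655062484958 0.3255316575492534
-103.99717079341754 0.32572026672893095
166.74897413982393 0.1482009396175128
bar 872 [0.60102713 0.14786419] -142.4536769517597 [0.01313584 0.04891267]
tip 515 [0.54093585 0.05117268 0.17807866] [0.52941604 0.03829831 0.1660483 ] [0.54936045 0.06224838 0.18317205]
cheek [0.57022032 0.04268119 0.14493342]
dark disc [[0.60456852 0.14802828 0.15      ]]
```

View pics/w1d.png

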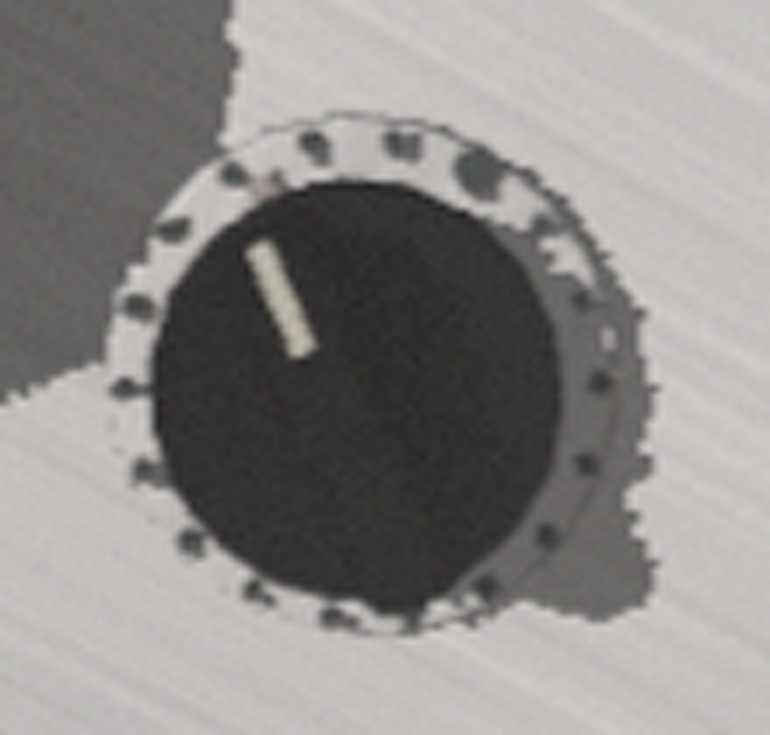

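Run:
```python
from h import *
import pickle
c=pickle.load(open('w1.pkl','rb'))
S=np.array([[402,145],[316,147],[232,172],[174,230],[138,306],[123,388],[143,471],[190,541],[256,590],[335,617],[485,587],[547,536],[586,463],[600,382],[583,300],[545,222],[478,172]])/7+[235,110]
P=ray(S,.123,c)[:,:2]
A=np.c_[2*P,np.ones(len(P))];x=np.linalg.lstsq(A,(P**2).sum(1),rcond=None)[0];print('ctr',x[:2],np.sqrt(x[2]+x[:2]@x[:2]))
q=P-x[:2];print(np.degrees(np.arctan2(q[:,1],q[:,0])).round(1))
L=ray(np.array([[305,350],[260,245]])/7+[235,110],.169,c)[:,:2];q=L[1]-L[0];print(L,np.degrees(np.arctan2(q[1],q[0])))
```

```text
ctr [0.59898503 0.14693156] 0.033365643342046065
[   4.5   24.9   45.7   65.2   85.4  105.5  125.8  146.1  166.2 -173.1
 -134.2 -114.1  -93.7  -73.8  -53.8  -33.7  -14.4]
[[0.60833144 0.15312769]
 [0.6190582  0.16124575]] 37.11860105525615
```

>>> carry_out([
  {"slide": [0.004,0.006,-0.005],"angular": [0,0,10.5],"claw": 0.045},
  {"slide": [0.004,0.006,-0.005],"angular": [0,0,10.5],"claw": 0.045},
  {"slide": [0.004,0.006,-0.005],"angular": [0,0,10.5],"claw": 0.045},
  {"slide": [0.004,0.006,-0.005],"angular": [0,0,10.5],"claw": 0.045},
  {"slide": [0.004,0.006,-0.005],"angular": [0,0,10.5],"claw": 0.045},
  {"slide": [0.004,0.005,-0.005],"angular": [0,0,10.5],"claw": 0.045},
  {"slide": [0,0,-0.01],"angular": [0,0,10.5],"claw": 0.045},
  {"slide": [0,0,-0.01],"angular": [0,0,10.5],"claw": 0.045},
  {"slide": [0,0,-0.01],"angular": [0,0,10.5],"claw": 0.045},
  {"slide": [0,0,-0.01],"angular": [0,0,10.5],"claw": 0.045},
  {"slide": [0,0,-0.01],"angular": [0,0,10.5],"claw": 0.045},
  {"slide": [0,0,-0.01],"angular": [0,0,10.5],"claw": 0.045},
])

```text
clock: 3.4
tcp_pos: [0.5982, 0.1439, 0.2752]
ee_rot: [180.0, 0.0, 141.4]
ft_force: [-0.6, 0.2, -0.5]
finger_gap: 0.045
```

>>> carry_out([
  {"slide": [0,0,0],"angular": [0,0,10.5],"claw": 0.045},
  {"slide": [0,0,0],"angular": [0,0,10.5],"claw": 0.045},
  {"slide": [0,0,0],"angular": [0,0,10.5],"claw": 0.045},
  {"slide": [0,0,0],"angular": [0,0,10.5],"claw": 0.045},
  {"slide": [0,0,0],"angular": [0,0,10.5],"claw": 0.045},
  {"slide": [0,0,0],"angular": [0,0,10.5],"claw": 0.045},
  {"slide": [0,0,0],"angular": [0,0,10.5],"claw": 0.045},
  {"slide": [0,0,0],"angular": [0,0,2.6],"claw": 0.045},
  {"slide": [0,0,0],"angular": [0,0,0],"claw": 0.045},
])

```text
clock: 4.53
tcp_pos: [0.5984, 0.1442, 0.2754]
ee_rot: [-180.0, 0.0, -142.9]
ft_force: [-0.1, -0.9, -0.0]
finger_gap: 0.0451
```

Run:
```python
from h import *
s=arm.state();print(s['qpos'],s['tcp_pos'],s['ee_rot'])
im,d=arm.read_camera('wrist');cv2.imwrite('pics/w2.png',im);np.save('w2.npy',d)
c=wcal(s);W=cloud(d,c);v,u=np.mgrid[:480,:640]
k=np.all((W>[.55,.10,.160])&(W<[.65,.19,.18]),-1)
p=W[k][:,:2];ce=p.mean(0);w,V=np.linalg.eigh(np.cov((p-ce).T));a=V[:,1];print('bar',k.sum(),ce,np.degrees(np.arctan2(a[1],a[0])),2*np.sqrt(3*w),W[k][:,2].mean())
```

```text
[ 1.35532502e+01  2.70285599e+01  2.31084592e+01  8.60304126e+01
 -8.25898775e-03 -2.35583764e+01] [0.59840562 0.14421063 0.27544508] [-1.79972650e+02  4.20612044e-02 -1.42888367e+02]
bar 1309 [0.59890098 0.14669546] -142.56616295119323 [0.01271549 0.04945934] 0.16578491325166073
```

View pics/w2.png

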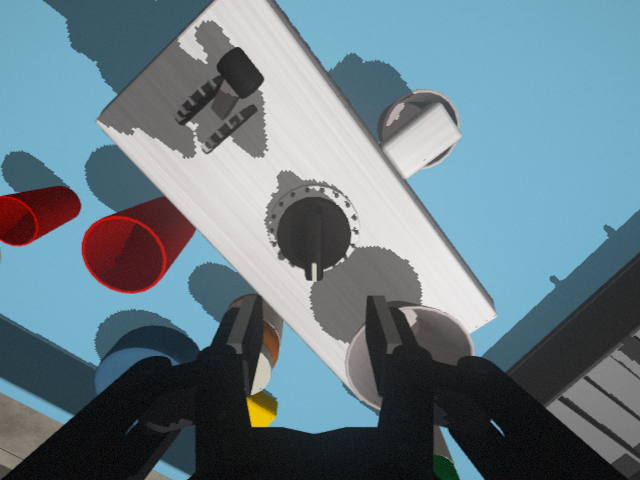

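The bar is upright in the image at column 314, midway between the pads, so it is aligned. Descend and grip.

>>> carry_out([
  {"slide": [0.0005,0.0012,-0.02],"angular": [0,0,0],"claw": 0.045},
  {"slide": [0,0,-0.02],"angular": [0,0,0],"claw": 0.045},
  {"slide": [0,0,-0.02],"angular": [0,0,0],"claw": 0.045},
  {"slide": [0,0,-0.02],"angular": [0,0,0],"claw": 0.045},
  {"slide": [0,0,-0.02],"angular": [0,0,0],"claw": 0.045},
  {"slide": [0,0,-0.009],"angular": [0,0,0],"claw": 0.045},
  {"slide": [0,0,0],"angular": [0,0,0],"claw": 0.045},
])

```text
clock: 5.45
tcp_pos: [0.5991, 0.1466, 0.1652]
ee_rot: [180.0, -0.1, -142.8]
ft_force: [0.0, -0.7, -0.2]
finger_gap: 0.0449
```

>>> carry_out([
  {"slide": [0,0,0],"angular": [0,0,0],"claw": 0.0},
  {"slide": [0,0,0],"angular": [0,0,0],"claw": 0.0},
  {"slide": [0,0,0],"angular": [0,0,0],"claw": 0.0},
  {"slide": [0,0,0],"angular": [0,0,0],"claw": 0.0},
])

```text
clock: 5.95
tcp_pos: [0.6009, 0.1461, 0.1669]
ee_rot: [-179.8, 0.1, -142.8]
ft_force: [2.7, -4.2, 3.5]
finger_gap: 0.0116
```

>>> carry_out([
  {"slide": [0,0,0],"angular": [0,0,-6],"claw": 0.0},
  {"slide": [0,0,0],"angular": [0,0,-6],"claw": 0.0},
  {"slide": [0,0,0],"angular": [0,0,-6],"claw": 0.0},
  {"slide": [0,0,0],"angular": [0,0,-6],"claw": 0.0},
  {"slide": [0,0,0],"angular": [0,0,-6],"claw": 0.0},
  {"slide": [0,0,0],"angular": [0,0,-6],"claw": 0.0},
  {"slide": [0,0,0],"angular": [0,0,-6],"claw": 0.0},
  {"slide": [0,0,0],"angular": [0,0,-4],"claw": 0.0},
])

```text
clock: 6.95
tcp_pos: [0.601, 0.1464, 0.1669]
ee_rot: [-180.0, 0.2, 171.1]
ft_force: [2.5, -3.3, 3.1]
finger_gap: 0.0115
```

Run:
```python
from h import *
s=arm.state();print(s)
im,d=arm.read_camera('wrist');cv2.imwrite('pics/w3.png',im)
```

```text
{'clock': 6.95, 'qpos': array([13.73604518, 29.57903477, 11.03590606, 71.2466916 , -0.09579725,
       22.66183953]), 'joint_velocities': array([ 1.19151634e-01,  3.50194625e-02,  2.83204358e-02, -1.00771030e-01,
        4.85201391e-02,  3.11817469e+01]), 'joint_efforts': array([  2.55396143, -47.43760586,  22.85825551,   0.53359346,
         1.10889807,  -0.38976302]), 'tcp_pos': array([0.60096749, 0.146411  , 0.16692625]), 'ee_rot': array([-179.99257963,    0.23086254,  171.07404489]), 'ft_force': array([ 2.5385763 , -3.27181032,  3.10205242]), 'torque': array([-0.60760964, -0.4549969 , -0.02629829]), 'finger_gap': 0.011470955448511164}
```

View pics/w3.png

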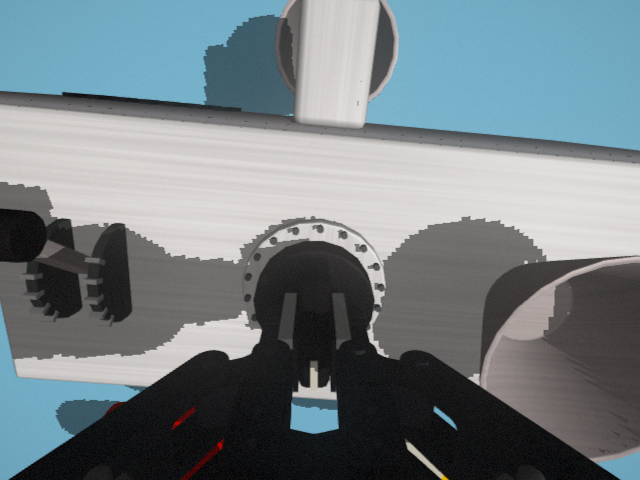

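The bar is held, with the white line at (314,375) between the pads. About 5° remain to the stop.

>>> carry_out([
  {"slide": [0,0,0],"angular": [0,0,-3],"claw": 0.0},
  {"slide": [0,0,0],"angular": [0,0,-2],"claw": 0.0},
  {"slide": [0,0,0],"angular": [0,0,0],"claw": 0.0},
])

```text
clock: 7.38
tcp_pos: [0.601, 0.1464, 0.1669]
ee_rot: [180.0, 0.2, 166.3]
ft_force: [1.9, -3.9, 4.1]
finger_gap: 0.0115
```

Run:
```python
from h import *
s=arm.state();print(s['torque'],s['ft_force'],s['ee_rot'],s['qpos'][5],s['joint_efforts'][5])
```

```text
[-0.81785124 -0.61238256 -0.03348761] [ 1.87548934 -3.88062795  4.05137478] [179.98776656   0.23139175 166.25589717] 27.483332036436565 0.003090181780862622
```

>>> carry_out([
  {"slide": [0,0,0],"angular": [0,0,-1.5],"claw": 0.0},
  {"slide": [0,0,0],"angular": [0,0,0],"claw": 0.0},
])

```text
clock: 7.62
tcp_pos: [0.601, 0.1465, 0.1669]
ee_rot: [180.0, 0.2, 164.9]
ft_force: [2.7, -3.8, 4.6]
finger_gap: 0.0115
```

Run:
```python
from h import *
s=arm.state();print(s['torque'],s['ft_force'],s['ee_rot'],s['qpos'][5],s['joint_efforts'][5])
```

```text
[-0.93289274 -0.62472268  0.62215972] [ 2.71718878 -3.78622026  4.62958055] [179.99960302   0.2417084  164.86985204] 28.88035900842294 0.635322779417038
```

>>> carry_out([
  {"slide": [0,0,0],"angular": [0,0,-1.5],"claw": 0.0},
  {"slide": [0,0,0],"angular": [0,0,0],"claw": 0.0},
])

```text
clock: 7.88
tcp_pos: [0.601, 0.1465, 0.1669]
ee_rot: [-180.0, 0.3, 163.5]
ft_force: [3.4, -5.2, 3.3]
finger_gap: 0.0118
```

Run:
```python
from h import *
s=arm.state();print(s['torque'],s['ft_force'],s['ee_rot'],s['qpos'][5],s['joint_efforts'][5])
im,d=arm.read_camera('wrist');cv2.imwrite('pics/w4.png',im)
im,d=arm.read_camera('top');cv2.imwrite('pics/t4.png',im)
```

```text
[-1.05260537 -0.64844282  1.17381058] [ 3.35248695 -5.15687317  3.34707783] [-179.99018304    0.25053291  163.45953624] 30.300453131266202 1.18681188672781
```

View pics/w4.png

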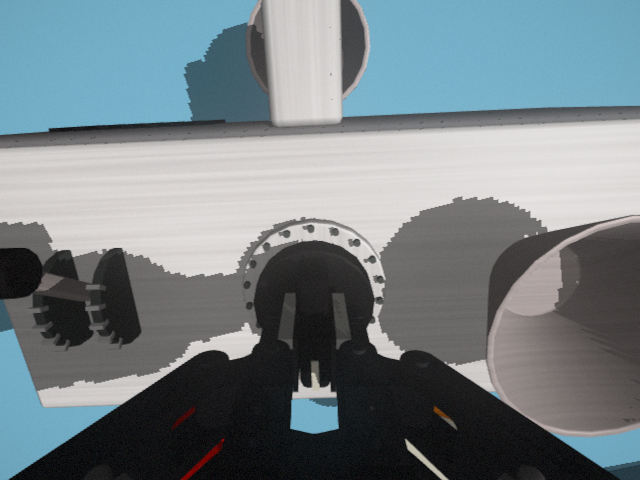

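The torque about z rises from 0 to 1.2 N m, which means the stop was reached at a tool yaw of about 166°. Back off 80°, to yaw 246° (−114°).

>>> carry_out([
  {"slide": [0,0,0],"angular": [0,0,6.5],"claw": 0.0},
  {"slide": [0,0,0],"angular": [0,0,8],"claw": 0.0},
  {"slide": [0,0,0],"angular": [0,0,8],"claw": 0.0},
  {"slide": [0,0,0],"angular": [0,0,8],"claw": 0.0},
  {"slide": [0,0,0],"angular": [0,0,8],"claw": 0.0},
  {"slide": [0,0,0],"angular": [0,0,8],"claw": 0.0},
  {"slide": [0,0,0],"angular": [0,0,8],"claw": 0.0},
  {"slide": [0,0,0],"angular": [0,0,8],"claw": 0.0},
  {"slide": [0,0,0],"angular": [0,0,8],"claw": 0.0},
  {"slide": [0,0,0],"angular": [0,0,8],"claw": 0.0},
  {"slide": [0,0,0],"angular": [0,0,4],"claw": 0.0},
  {"slide": [0,0,0],"angular": [0,0,0],"claw": 0.0},
])

```text
clock: 9.48
tcp_pos: [0.6011, 0.1459, 0.1669]
ee_rot: [-179.7, 0.0, -114.2]
ft_force: [3.7, -5.9, 4.8]
finger_gap: 0.0116
```

Run:
```python
from h import *
s=arm.state();print(s['torque'],s['ft_force'],s['ee_rot'],s['qpos'][5],s['joint_efforts'][5])
im,d=arm.read_camera('wrist');cv2.imwrite('pics/w5.png',im)
```

```text
[-1.18661677 -0.51030456  0.00439715] [ 3.66038236 -5.91298811  4.76544749] [-1.79741871e+02  3.63830699e-04 -1.14227985e+02] -52.05719226055299 -0.09809782728552818
```

View pics/w5.png

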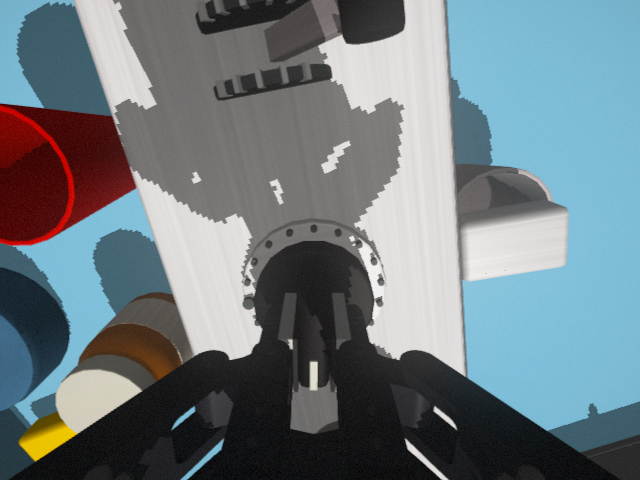

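>>> carry_out([
  {"slide": [0,0,0],"angular": [0,0,0],"claw": 0.045},
  {"slide": [0,0,0],"angular": [0,0,0],"claw": 0.045},
  {"slide": [0,0,0],"angular": [0,0,0],"claw": 0.045},
  {"slide": [0,0,0],"angular": [0,0,0],"claw": 0.045},
  {"slide": [0,0,0.02],"angular": [0,0,0],"claw": 0.045},
  {"slide": [0,0,0.03],"angular": [0,0,0],"claw": 0.045},
  {"slide": [0,0,0.03],"angular": [0,0,0],"claw": 0.045},
  {"slide": [0,0,0.03],"angular": [0,0,0],"claw": 0.045},
  {"slide": [0,0,0],"angular": [0,0,0],"claw": 0.045},
])

```text
clock: 10.65
tcp_pos: [0.6008, 0.1476, 0.2785]
ee_rot: [-179.7, 0.2, -114.2]
ft_force: [0.3, -0.0, 0.2]
finger_gap: 0.045
```

Run:
```python
from h import *
s=arm.state();print(s['qpos'],s['tcp_pos'],s['ee_rot'])
im,d=arm.read_camera('wrist');cv2.imwrite('pics/w6.png',im)
c=wcal(s);W=cloud(d,c)
k=np.all((W>[.55,.10,.160])&(W<[.65,.19,.18]),-1)
p=W[k][:,:2];ce=p.mean(0);w,V=np.linalg.eigh(np.cov((p-ce).T));a=V[:,1];print('bar',k.sum(),ce,np.degrees(np.arctan2(a[1],a[0])),2*np.sqrt(3*w))
k=np.all((W>[.50,-.02,.166])&(W<[.60,.08,.2]),-1);print('tip',k.sum(),W[k].mean(0),W[k].min(0),W[k].max(0))
```

```text
[ 1.37968839e+01  2.71550614e+01  2.37574889e+01  8.62543150e+01
  1.32287072e-02 -5.19897774e+01] [0.60080749 0.14760547 0.27852293] [-179.73386668    0.22479034 -114.21277648]
bar 1296 [0.59965843 0.14597349] 65.87566961247623 [0.01269541 0.04924033]
tip 1444 [0.54004345 0.05016912 0.17865696] [0.52907986 0.03775407 0.16603894] [0.55018994 0.06225779 0.18290754]
```

View pics/w6.png

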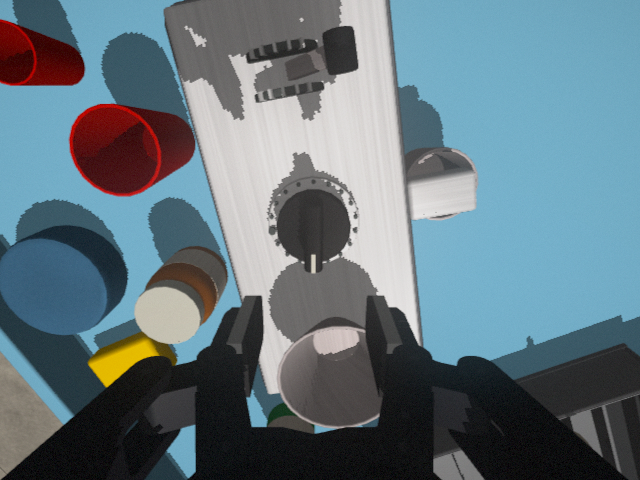

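The bar is now at 65.9°, which is 80° from the stop direction of about −14.2°, so four clicks. Next is the lever: turn to yaw 166°, close the fingers and go in front of the roller.

>>> carry_out([
  {"slide": [-0.0133,-0.011,0],"angular": [0,0,-10],"claw": 0.0},
  {"slide": [-0.0133,-0.011,0],"angular": [0,0,-10],"claw": 0.0},
  {"slide": [-0.0133,-0.011,0],"angular": [0,0,-10],"claw": 0.0},
  {"slide": [-0.0133,-0.011,0],"angular": [0,0,-10],"claw": 0.0},
  {"slide": [-0.0133,-0.011,0],"angular": [0,0,-10],"claw": 0.0},
  {"slide": [-0.0133,-0.011,0],"angular": [0,0,-10],"claw": 0.0},
  {"slide": [-0.0133,-0.011,0],"angular": [0,0,-10],"claw": 0.0},
  {"slide": [-0.0133,-0.011,0],"angular": [0,0,-10],"claw": 0.0},
  {"slide": [0,0,0],"angular": [0,0,0],"claw": 0.0},
])

```text
clock: 11.82
tcp_pos: [0.4918, 0.0586, 0.2743]
ee_rot: [-180.0, -0.1, 165.8]
ft_force: [0.2, 0.8, 0.4]
finger_gap: 0.0001
```

Run:
```python
from h import *
s=arm.state();print(s['qpos'],s['tcp_pos'],s['ee_rot'])
im,d=arm.read_camera('wrist');cv2.imwrite('pics/w7.png',im)
c=wcal(s);W=cloud(d,c)
k=np.all((W>[.50,-.02,.166])&(W<[.60,.08,.2]),-1);print('tip',k.sum(),W[k].mean(0),W[k].min(0),W[k].max(0))
print('fingertip front would be', c['R'] is not None)
```

```text
[6.79340952e+00 1.28397529e+01 2.63552142e+00 7.99374761e+01
 8.05477841e-03 2.09574906e+01] [0.49181309 0.05862806 0.27430046] [-1.79956837e+02 -1.35214091e-01  1.65835858e+02]
tip 4 [0.53356064 0.0614928  0.17074198] [0.53309602 0.06112439 0.16829243] [0.53404955 0.06182303 0.17277223]
fingertip front would be True
```

View pics/w7.png

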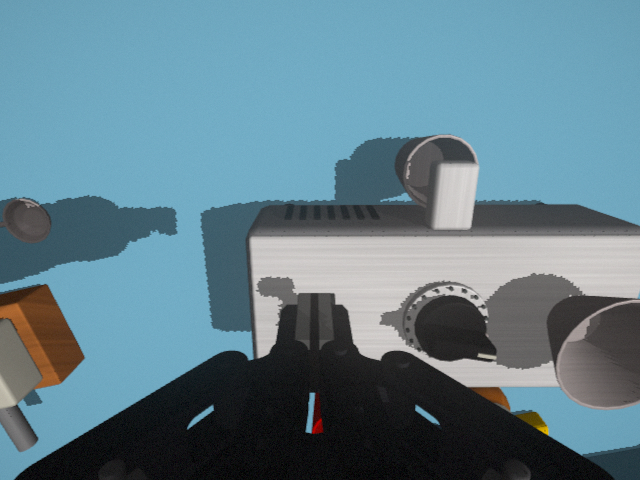

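>>> carry_out([
  {"slide": [0,0,-0.022],"angular": [0,0,0],"claw": 0.0},
  {"slide": [0,0,-0.022],"angular": [0,0,0],"claw": 0.0},
  {"slide": [0,0,-0.022],"angular": [0,0,0],"claw": 0.0},
  {"slide": [0,0,-0.022],"angular": [0,0,0],"claw": 0.0},
  {"slide": [0.0097,-0.0025,0],"angular": [0,0,0],"claw": 0.0},
  {"slide": [0.0097,-0.0025,0],"angular": [0,0,0],"claw": 0.0},
  {"slide": [0.0048,-0.0012,0],"angular": [0,0,0],"claw": 0.0},
  {"slide": [0,0,0],"angular": [0,0,0],"claw": 0.0},
])

```text
clock: 12.88
tcp_pos: [0.5183, 0.0528, 0.188]
ee_rot: [180.0, 0.1, 165.8]
ft_force: [-0.2, 0.1, 0.1]
finger_gap: 0.0001
```

```bash
cat > look.py <<'E'
from h import *
import sys
n=sys.argv[1]
s=arm.state();print(s['tcp_pos'],s['ee_rot'],s['ft_force'])
H=np.array([.572,.0405]);X=np.array([.9694,-.2453]);Y=np.array([.2453,.9694]);q=s['tcp_pos'][:2]-H;print('mill xy rel hinge',q@X,q@Y)
im,d=arm.read_camera('scene');np.save(n+'.npy',d);cv2.imwrite(f'pics/{n}f.png',im);crop(im,290,170,400,270,6,f'pics/{n}.png')
E
python3 look.py s8
```

```text
[0.51828479 0.05278915 0.18804594] [1.79969516e+02 7.37714632e-02 1.65764117e+02] [-0.22214382  0.14824787  0.10213424]
mill xy rel hinge -0.055086053735880026 -0.0012632341079939096
```

View pics/s8.png

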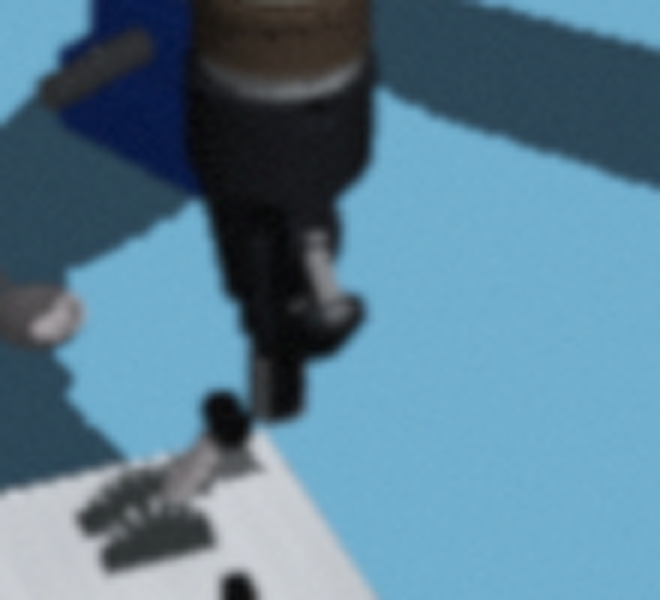

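The finger is just in front of the roller at (225,415). Start the slow push.

>>> carry_out([
  {"slide": [0.0024,-0.0006,-0.001],"angular": [0,0,0],"claw": 0.0},
  {"slide": [0.0024,-0.0006,-0.001],"angular": [0,0,0],"claw": 0.0},
  {"slide": [0.0024,-0.0006,-0.001],"angular": [0,0,0],"claw": 0.0},
  {"slide": [0,0,0],"angular": [0,0,0],"claw": 0.0},
])

```text
clock: 13.42
tcp_pos: [0.5222, 0.0517, 0.1844]
ee_rot: [180.0, -0.3, 165.8]
ft_force: [-6.4, 0.5, 5.2]
finger_gap: 0.0005
```

```bash
python3 look.py s9
```

```text
[0.5221815  0.05170437 0.18437028] [179.98700764  -0.28375159 165.80827609] [-6.37797737  0.51774175  5.24304158]
mill xy rel hinge -0.05104248408650727 -0.0013589610226318115
```

View pics/s9.png

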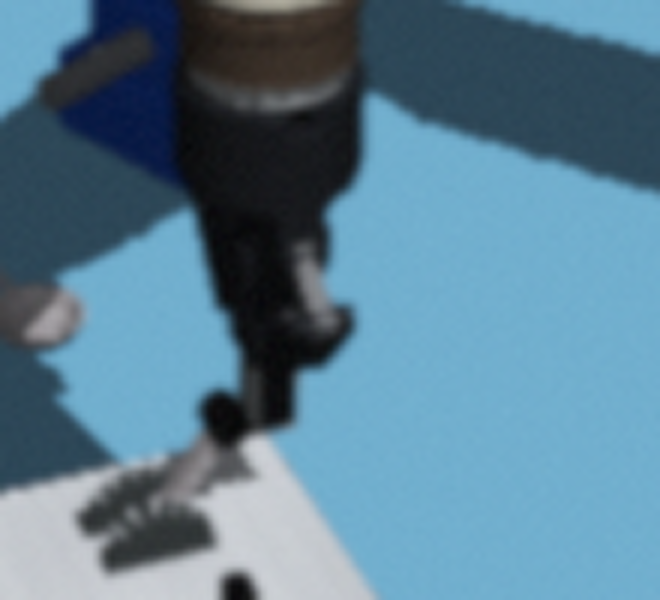

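Contact is made. The force is mostly friction as the roller rises, so I'll push along the arc with a small upward component.

>>> carry_out([
  {"slide": [0.0021,-0.0005,0.0015],"angular": [0,0,0],"claw": 0.0},
  {"slide": [0.0021,-0.0005,0.0013],"angular": [0,0,0],"claw": 0.0},
  {"slide": [0,0,0],"angular": [0,0,0],"claw": 0.0},
])

```text
clock: 13.85
tcp_pos: [0.5289, 0.0501, 0.1874]
ee_rot: [180.0, 0.0, 165.8]
ft_force: [-0.7, 0.3, 0.8]
finger_gap: -0.0001
```

```bash
python3 look.py s10
```

```text
[0.52889666 0.05009854 0.18739098] [1.79995215e+02 3.49194305e-02 1.65774666e+02] [-0.6883936   0.29519035  0.80043081]
mill xy rel hinge -0.04413889660026081 -0.0012684197791956228
```

View pics/s10.png

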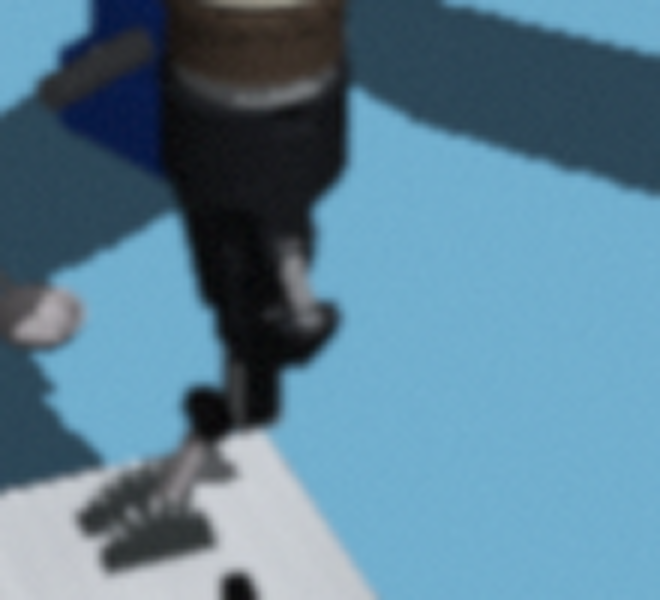

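>>> carry_out([
  {"slide": [0.0019,-0.0005,0.001],"angular": [0,0,0],"claw": 0.0},
  {"slide": [0,0,0],"angular": [0,0,0],"claw": 0.0},
])

```text
clock: 14.15
tcp_pos: [0.5312, 0.0494, 0.1883]
ee_rot: [-180.0, 0.1, 165.8]
ft_force: [-0.1, 0.1, 0.4]
finger_gap: -0.0
```

```bash
python3 look.py s11
python3 - <<'E'
from h import *
c=arm.get_calibration('scene')
H=np.array([.572,.0405,0]);X=np.array([.9694,-.2453,0]);Y=np.array([.2453,.9694,0])
for n in ('scene0','s8','s9','s10','s11'):
    S=cloud(np.load(n+'.npy'),c)-H
    x=S@X;y=S@Y;z=S[...,2]
    k=(abs(y-.009)<.012)&(z>.158)&(z<.2)&(x>-.05)&(x<.03)
    im=cv2.imread('pics/scene0.png' if n=='scene0' else f'pics/{n}f.png'); 
    v,u=np.nonzero(k);print(n,k.sum(),x[k].mean(),z[k].mean(),np.percentile(x[k],[5,95]),np.percentile(z[k],[5,95]),u.mean(),v.mean())
for th in (0,10,20,30,40):
    a=np.radians(th-35);print(th,proj(H+X*.062*np.sin(a)+[0,0,.123+.062*np.cos(a)],c))
E
```

```text
[0.53117837 0.04944255 0.18825985] [-1.79999801e+02  5.22801841e-02  1.65761643e+02] [-0.07553239  0.09974149  0.43984707]
mill xy rel hinge -0.04176609308861189 -0.0013446383226372164
scene0 68 -0.02764794991738456 0.17240233137754318 [-0.03736168 -0.01866781] [0.15888123 0.18228105] 326.7352941176471 241.35294117647058
s8 122 -0.03361272127295772 0.17832971625475588 [-0.0480033  -0.01836773] [0.16022715 0.19703839] 329.05737704918033 239.02459016393442
s9 136 -0.033249289050944666 0.1783924592419578 [-0.04753358 -0.01736739] [0.1599598  0.19665186] 329.02941176470586 239.1985294117647
s10 144 -0.028712586150431898 0.18161989132716574 [-0.0456725  -0.01263751] [0.16432519 0.19625212] 327.49305555555554 238.83333333333334
s11 156 -0.02671573505722832 0.18224324507305178 [-0.04487238 -0.00935871] [0.16411369 0.19654797] 326.62820512820514 238.64102564102564
0 [328.89102764 238.98004123]
10 [325.37915049 238.08125301]
20 [321.54408806 237.80106931]
30 [317.50649885 238.15481231]
40 [313.39622047 239.13617014]
```

View pics/s11.png

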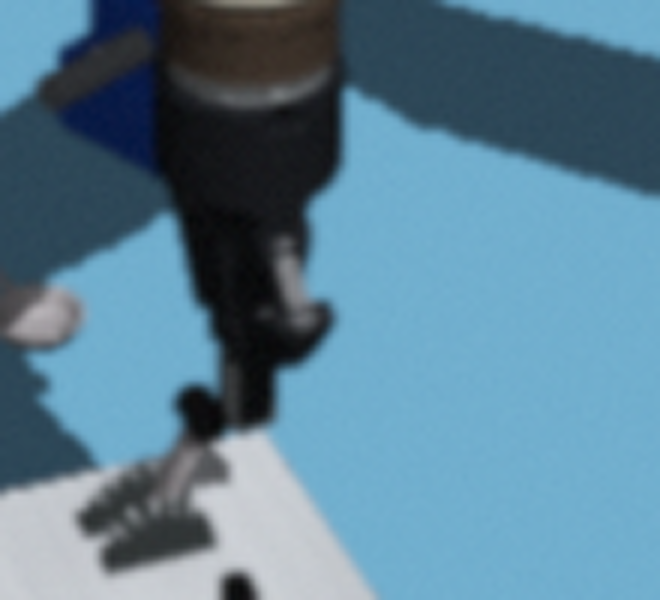

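>>> carry_out([
  {"slide": [0.0015,-0.0004,0.0007],"angular": [0,0,0],"claw": 0.0},
  {"slide": [0,0,0],"angular": [0,0,0],"claw": 0.0},
  {"slide": [0,0,0],"angular": [0,0,0],"claw": 0.0},
])

```text
clock: 14.58
tcp_pos: [0.5321, 0.0492, 0.1889]
ee_rot: [-180.0, 0.0, 165.8]
ft_force: [-0.7, 0.5, 0.3]
finger_gap: 0.0001
```

```bash
python3 look.py s12
```

```text
[0.53214237 0.04918432 0.18890426] [-1.79999735e+02  1.26361374e-03  1.65769882e+02] [-0.67335211  0.54735751  0.3230723 ]
mill xy rel hinge -0.04076825199314768 -0.0013584976653535212
```

View pics/s12.png

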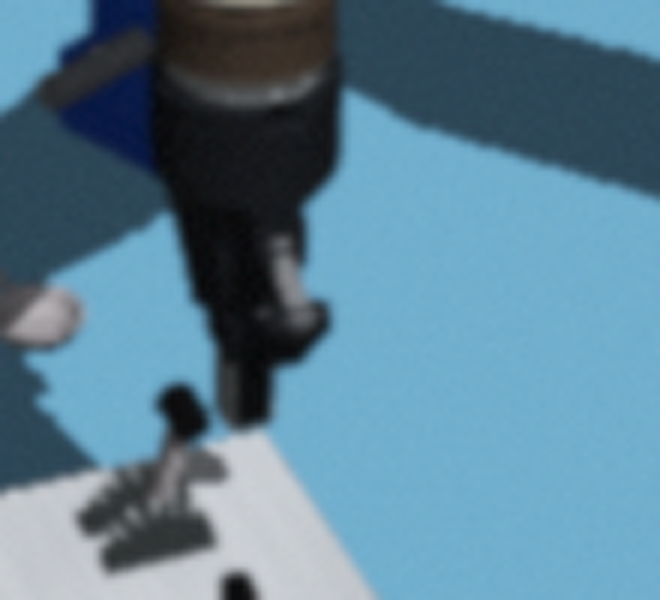

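The lever snapped into the first notch: the roller is at (183,410) with a clear gap to the finger. I'll pause, then push towards the second notch.

>>> carry_out([
  {"slide": [0,0,0],"angular": [0,0,0],"claw": 0.0},
  {"slide": [0,0,0],"angular": [0,0,0],"claw": 0.0},
  {"slide": [0.0024,-0.0006,0],"angular": [0,0,0],"claw": 0.0},
  {"slide": [0.0024,-0.0006,0],"angular": [0,0,0],"claw": 0.0},
  {"slide": [0.0024,-0.0006,0],"angular": [0,0,0],"claw": 0.0},
  {"slide": [0.0024,-0.0006,0.0005],"angular": [0,0,0],"claw": 0.0},
  {"slide": [0.0019,-0.0005,0.0005],"angular": [0,0,0],"claw": 0.0},
  {"slide": [0.0019,-0.0005,0.0005],"angular": [0,0,0],"claw": 0.0},
  {"slide": [0.0019,-0.0005,0.0005],"angular": [0,0,0],"claw": 0.0},
  {"slide": [0,0,0],"angular": [0,0,0],"claw": 0.0},
])

```text
clock: 15.88
tcp_pos: [0.5479, 0.0452, 0.1909]
ee_rot: [-180.0, 0.0, 165.8]
ft_force: [-0.0, 0.4, 0.4]
finger_gap: 0.0001
```

```bash
python3 look.py s13
```

```text
[0.54785757 0.04515393 0.1909236 ] [-1.79997088e+02  4.09372918e-02  1.65760919e+02] [-0.03026678  0.40572553  0.38198184]
mill xy rel hinge -0.0245452816259435 -0.00141062228333011
```

View pics/s13.png

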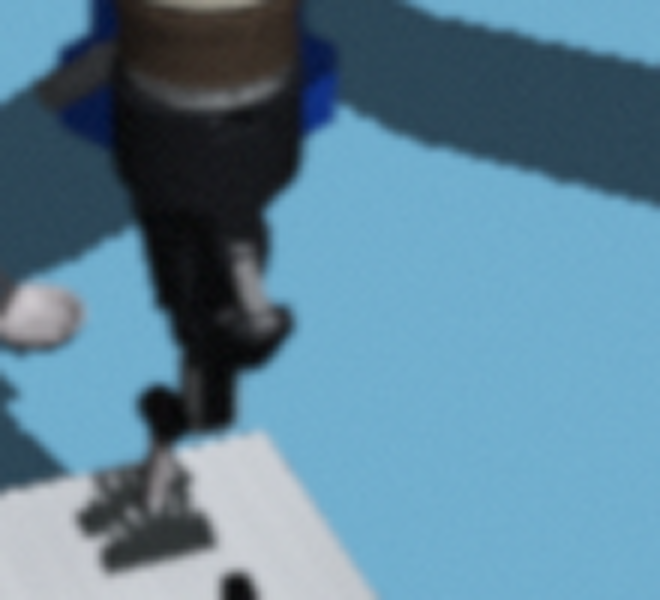

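>>> carry_out([
  {"slide": [0.0015,-0.0004,0.0002],"angular": [0,0,0],"claw": 0.0},
  {"slide": [0.0012,-0.0003,0.0002],"angular": [0,0,0],"claw": 0.0},
  {"slide": [0,0,0],"angular": [0,0,0],"claw": 0.0},
])

```text
clock: 16.3
tcp_pos: [0.5504, 0.0445, 0.1914]
ee_rot: [-180.0, 0.0, 165.8]
ft_force: [-0.5, -0.1, -0.6]
finger_gap: -0.0001
```

```bash
python3 look.py s14
```

```text
[0.5503738  0.04451396 0.19135429] [-1.79999442e+02  2.52413244e-02  1.65766062e+02] [-0.45258185 -0.06346368 -0.56349178]
mill xy rel hinge -0.021949064879678782 -0.0014137785656370785
```

View pics/s14.png

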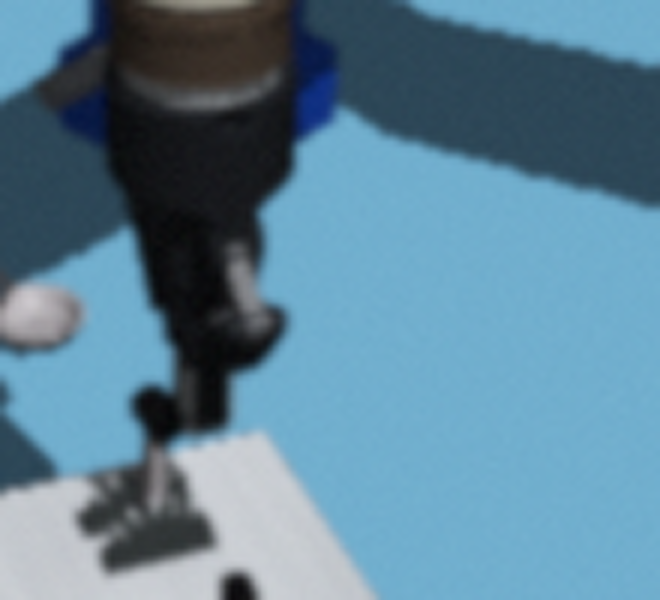

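Still in contact near halfway. A little more.

>>> carry_out([
  {"slide": [0.0015,-0.0004,0],"angular": [0,0,0],"claw": 0.0},
  {"slide": [0.001,-0.0002,0],"angular": [0,0,0],"claw": 0.0},
  {"slide": [0,0,0],"angular": [0,0,0],"claw": 0.0},
])

```text
clock: 16.73
tcp_pos: [0.5527, 0.044, 0.1913]
ee_rot: [180.0, 0.0, 165.8]
ft_force: [0.8, -0.1, 0.8]
finger_gap: -0.0004
```

```bash
python3 look.py s15
```

```text
[0.55271932 0.04397275 0.19133916] [1.79998395e+02 6.91490036e-03 1.65769689e+02] [ 0.80469237 -0.08196756  0.83480345]
mill xy rel hinge -0.019542559138132628 -0.0013630641077845879
```

View pics/s15.png

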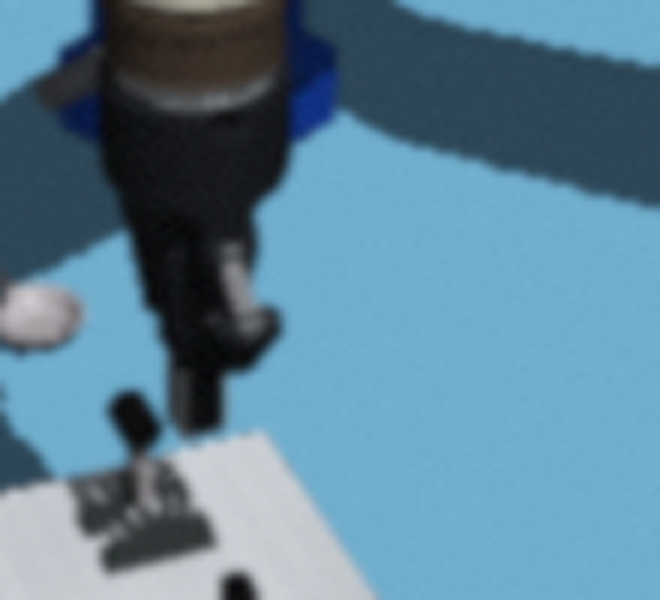

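The second notch is reached, with the roller at (133,418), about 40°. Retreat, rise, and move over the switch box for a wrist look.

>>> carry_out([
  {"slide": [-0.02,0.005,0],"angular": [0,0,0],"claw": 0.0},
  {"slide": [-0.01,0.002,0.04],"angular": [0,0,0],"claw": 0.0},
  {"slide": [0,0,0.05],"angular": [0,0,0],"claw": 0.0},
  {"slide": [0.008,-0.042,0.01],"angular": [0,0,1.5],"claw": 0.0},
  {"slide": [0.01,-0.042,0],"angular": [0,0,1.5],"claw": 0.0},
  {"slide": [0.01,-0.042,0],"angular": [0,0,1.5],"claw": 0.0},
  {"slide": [0.01,-0.042,0],"angular": [0,0,1.5],"claw": 0.0},
  {"slide": [0.01,-0.042,0],"angular": [0,0,1.5],"claw": 0.0},
  {"slide": [0.01,-0.042,0],"angular": [0,0,1.5],"claw": 0.0},
  {"slide": [0.01,-0.042,0],"angular": [0,0,1.5],"claw": 0.0},
  {"slide": [0.01,-0.042,0],"angular": [0,0,1.5],"claw": 0.0},
  {"slide": [0.01,-0.042,0],"angular": [0,0,1],"claw": 0.0},
])

```text
clock: 18.27
tcp_pos: [0.6108, -0.3283, 0.2913]
ee_rot: [180.0, 0.0, 178.8]
ft_force: [1.0, -0.6, 0.3]
finger_gap: -0.0002
```

>>> carry_out([
  {"slide": [0,0,0],"angular": [0,0,0],"claw": 0.0},
  {"slide": [0,0,0],"angular": [0,0,0],"claw": 0.0},
])

```text
clock: 18.52
tcp_pos: [0.6104, -0.3267, 0.2908]
ee_rot: [179.9, -0.0, 178.8]
ft_force: [-0.0, 0.7, -0.5]
finger_gap: -0.0001
```

Run:
```python
from h import *
import pickle
s=arm.state();print(s['qpos'],s['tcp_pos'],s['ee_rot'])
im,d=arm.read_camera('wrist');cv2.imwrite('pics/w16.png',im);np.save('w16.npy',d)
c=wcal(s);pickle.dump(c,open('w16.pkl','wb'));W=cloud(d,c)
def box(lo,hi):
    k=np.all((W>lo)&(W<hi),-1);return W[k]
p=box([.50,-.42,.09],[.65,-.25,.105]);print('boxtop',cv2.minAreaRect((p[:,:2]*1000).astype(np.float32)),np.median(p[:,2]))
p=box([.50,-.42,.115],[.62,-.25,.15]);print('tog',len(p),p.mean(0),p.min(0),p.max(0))
```

```text
[-2.81660699e+01  3.80783008e+01  4.39063021e+01  9.58945669e+01
  2.66127700e-02 -2.69199336e+01] [ 0.61042902 -0.326694    0.29081297] [ 1.79946134e+02 -4.73037490e-02  1.78753870e+02]
boxtop ((571.2689819335938, -332.73724365234375), (84.24981689453125, 83.36729431152344), 88.76606750488281) 0.0933030254265088
tog 324 [ 0.55947751 -0.33254155  0.13133588] [ 0.55208132 -0.3394713   0.12404825] [ 0.56793218 -0.32568853  0.13537979]
```

View pics/w16.png

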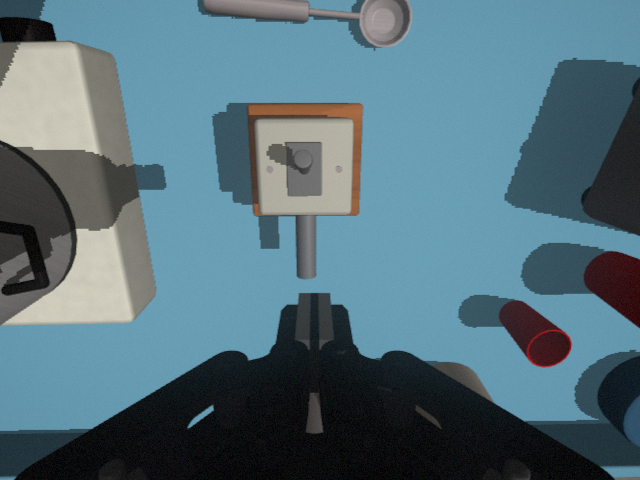

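The white box's toggle head is at pixel (303,160), leaning towards the robot. It measures at (0.559, −0.3325), with the box centre at (0.571, −0.333). Go in front of it, descend and push away.

>>> carry_out([
  {"slide": [-0.032,-0.002,0],"angular": [0,0,0],"claw": 0.0},
  {"slide": [-0.032,-0.002,0],"angular": [0,0,0],"claw": 0.0},
  {"slide": [-0.03,-0.002,0],"angular": [0,0,0],"claw": 0.0},
  {"slide": [0,0,0],"angular": [0,0,0],"claw": 0.0},
  {"slide": [0,0,-0.03],"angular": [0,0,0],"claw": 0.0},
  {"slide": [0,0,-0.03],"angular": [0,0,0],"claw": 0.0},
  {"slide": [0,0,-0.03],"angular": [0,0,0],"claw": 0.0},
  {"slide": [0,0,-0.03],"angular": [0,0,0],"claw": 0.0},
  {"slide": [0,0,-0.02],"angular": [0,0,0],"claw": 0.0},
  {"slide": [0,0,-0.016],"angular": [0,0,0],"claw": 0.0},
  {"slide": [0,0,0],"angular": [0,0,0],"claw": 0.0},
])

```text
clock: 19.95
tcp_pos: [0.5165, -0.3319, 0.1343]
ee_rot: [179.9, -0.1, 178.8]
ft_force: [0.1, 0.7, 0.2]
finger_gap: 0.0
```

```bash
cat > look2.py <<'E'
from h import *
import sys
n=sys.argv[1]
s=arm.state();print(s['tcp_pos'],s['ee_rot'],s['ft_force'])
im,d=arm.read_camera('scene');cv2.imwrite(f'pics/{n}f.png',im);crop(im,200,140,300,240,6,f'pics/{n}.png')
E
python3 look2.py t1
```

```text
[ 0.51645294 -0.33191973  0.13425243] [ 1.79927271e+02 -1.06084927e-01  1.78837559e+02] [0.11422953 0.6811102  0.1753911 ]
```

View pics/t1.png

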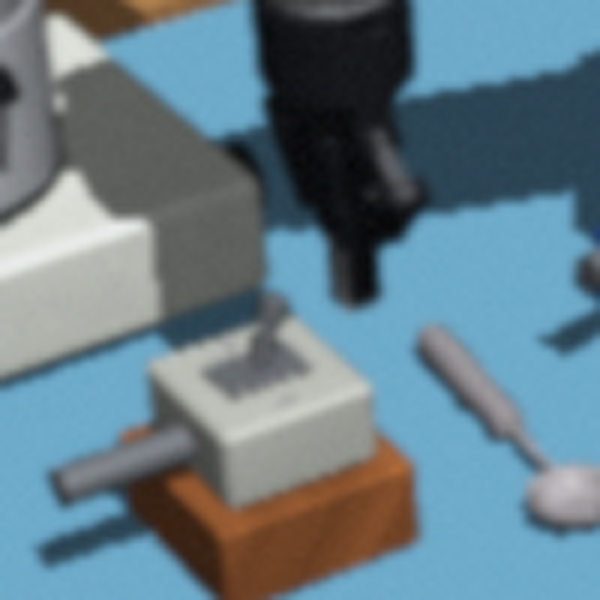

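The finger is clear in front of the toggle, so push.

>>> carry_out([
  {"slide": [0.006,0,0],"angular": [0,0,0],"claw": 0.0},
  {"slide": [0.006,0,0],"angular": [0,0,0],"claw": 0.0},
  {"slide": [0.006,0,0],"angular": [0,0,0],"claw": 0.0},
  {"slide": [0.005,0,0],"angular": [0,0,0],"claw": 0.0},
  {"slide": [0.003,0,0],"angular": [0,0,0],"claw": 0.0},
  {"slide": [0.003,0,0],"angular": [0,0,0],"claw": 0.0},
  {"slide": [0.003,0,0],"angular": [0,0,0],"claw": 0.0},
  {"slide": [0.003,0,0],"angular": [0,0,0],"claw": 0.0},
  {"slide": [0.003,0,0],"angular": [0,0,0],"claw": 0.0},
  {"slide": [0.003,0,0],"angular": [0,0,0],"claw": 0.0},
  {"slide": [0,0,0],"angular": [0,0,0],"claw": 0.0},
])

```text
clock: 21.38
tcp_pos: [0.558, -0.3329, 0.1352]
ee_rot: [-180.0, 0.0, 178.8]
ft_force: [0.3, -0.1, -0.3]
finger_gap: 0.0003
```

```bash
python3 look2.py t2
```

```text
[ 0.55802835 -0.33293409  0.13523142] [-1.79999928e+02  1.97312975e-02  1.78791293e+02] [ 0.26187725 -0.12174135 -0.32616349]
```

View pics/t2.png

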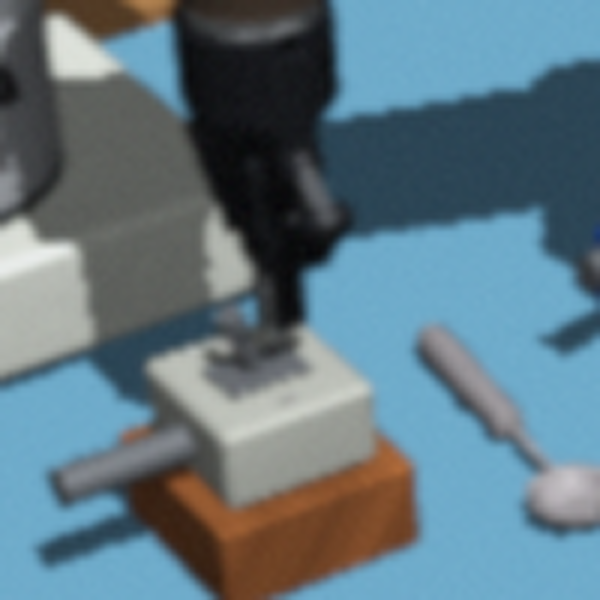

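The toggle has snapped over (head at 225,318), with zero force on the finger. Retreat and rise.

>>> carry_out([
  {"slide": [-0.015,0,0],"angular": [0,0,0],"claw": 0.0},
  {"slide": [-0.02,0,0.005],"angular": [0,0,0],"claw": 0.0},
  {"slide": [-0.02,0,0.04],"angular": [0,0,0],"claw": 0.0},
  {"slide": [-0.02,0,0.05],"angular": [0,0,0],"claw": 0.0},
  {"slide": [-0.04,0,0.05],"angular": [0,0,0],"claw": 0.0},
  {"slide": [-0.05,0,0.02],"angular": [0,0,0],"claw": 0.0},
  {"slide": [-0.05,0,0],"angular": [0,0,0],"claw": 0.0},
  {"slide": [0,0,0],"angular": [0,0,0],"claw": 0.0},
  {"slide": [0,0,0],"angular": [0,0,0],"claw": 0.0},
])

```text
clock: 22.55
tcp_pos: [0.3438, -0.3332, 0.2995]
ee_rot: [-180.0, 0.1, 178.7]
ft_force: [-0.1, -0.2, 0.2]
finger_gap: -0.0002
```

Run:
```python
from h import *
s=arm.state();print(s['clock'],s['tcp_pos'],s['ft_force'])
a,_=arm.read_camera('top');b,_=arm.read_camera('scene')
A=cv2.imread('pics/top0.png');B=cv2.imread('pics/scene0.png')
cv2.imwrite('pics/fin_top.png',a);cv2.imwrite('pics/fin_scene.png',b)
crop(b,190,180,410,380,3.6,'pics/fs.png')
crop(np.vstack([A[140:310,180:490],a[140:310,180:490]]),0,0,310,340,1.75,'pics/ft.png')
```

```text
22.55 [ 0.34379584 -0.33320901  0.29948361] [-0.05568262 -0.16092115  0.2087809 ]
```

View pics/fs.png

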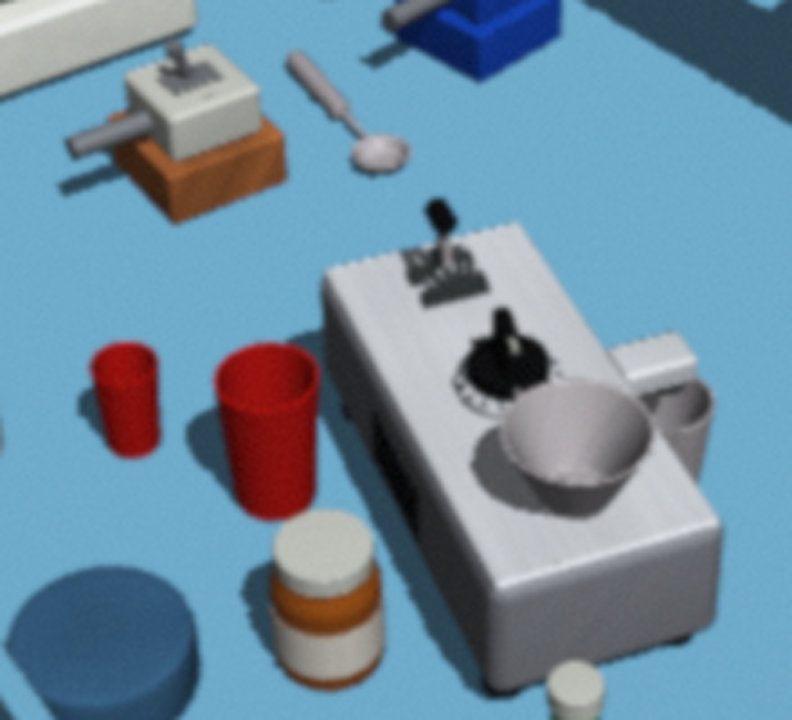

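View pics/ft.png

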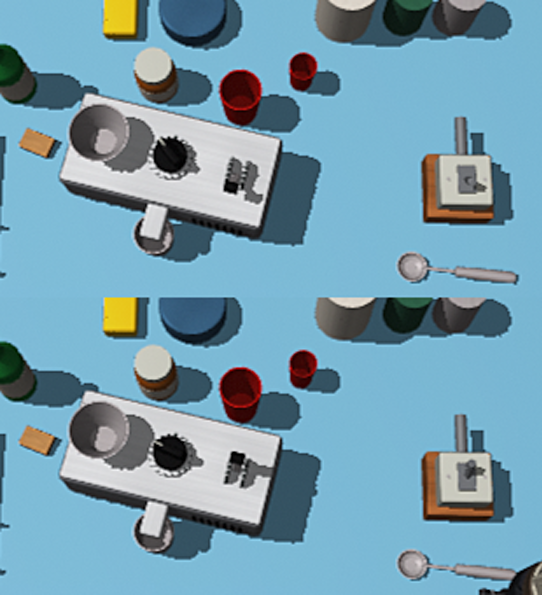

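The lever is just past upright, the toggle leans away from the robot, and the dial nose points at four clicks. Cup, tumbler, jar, spoon and matchbox look unmoved. Hand in.

```bash
python3 -c "
from plant import arm
print(arm.close_job())"
```

```text
the job is handed in; nothing more can be done
None
```

The grinder is set and started, and the job is handed in, with the last move ending at 22.6 s of the 64 s allowed. No verdict is reported.

- **Dial:** I gripped the bar and turned it clockwise until the torque rose to about 1.2 N m at the stop. I then backed it off 80° and let go; the bar measured 65.9° against a stop direction of about −14.2°, so four clicks.
- **Dose lever:** I pushed it with closed fingers and saw it snap into the first notch. After a pause of about 0.5 s I pushed it into the second notch, at about 40° by its pixel position.
- **Toggle:** I pushed the toggle on the white box over, and the pictures show it leaning away from the robot. I did not measure its angle. The blue look-alike was left alone.
- **Last checks:** By eye, before and after pictures show the cup, tumbler, jar, spoon and matchbox unmoved and the vessels upright. The arm stands clear at z = 0.30 m with no contact force.

**Measurements that disagreed:**
- Before I touched it, the dial stood about 52° from the stop, between two clicks rather than on one.
- The cameras differed by 2–4 mm on positions. I worked around this with small steps, checking the force and a picture as I went.

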